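# Check a soldered seam and plug the probe into its reader

### The arm

A 6-joint arm with a two-finger parallel gripper is mounted at the origin on the work surface. World frame = base frame: x ahead of the robot, y to its left, z up, the work surface at z = 0. Lengths are in m, angles in degrees, forces in N, time in s.
With the tool pointing down it reaches from about 0.35 to 0.85 m from the base axis. Payload 8.1 kg.
Tool frame: the origin (TCP) lies midway between the tips of the shut fingers; the grasp point (between the pads) lies 19 mm behind it (manip.grip_point_offset is the distance from the TCP to the grasp point, in m); z points along the fingers, x is the direction in which the jaws open and shut, and the axes are right-handed (so a half turn about z gives the same grasp; the last joint's range is limited). The gripper opens to 93 mm and grips with 3 to 60 N. Pads are 15 mm wide; open, the fingers measure 128 mm over their backs; the gripper's body (75 mm by 188 mm) begins 65 mm behind the grasp point.
Start: joints at [63.575, 7.471, 85.268, -0, 87.261, -4.893], TCP at [0.22, 0.558, 0.219] pointing down, gripper open.
Joint ranges: [-169.43, 169.43], [-51.17, 129.36], [1.28, 143.12], [-76.62, 256.62], [0, 156.53], [-152.29, 152.29]. Speed limits (degrees/s): [136.94, 136.94, 159.86, 180, 180, 180].

### API

Orientations are given as a 3x3 rotation matrix whose columns are the frame's x, y, z axes.
In Python, from bench import manip gives the robot as it stands.
- The arm moves only by the shell command python3 -m pendant 'ROWS' [OPENING] [FORCE]. ROWS is JSON, a list of rows, each a list of 4 numbers: the shift along the tool's x, y, z in m, then the turn about the tool's z in rad. A call has 1 to 8 rows; each row is the pose to reach, as a shift and turn from the pose measured when the call began, along the tool's axes at that moment; what a row does not reach only later rows make up. A row lasts 1/8 s, in which the tool goes at most 62.5 mm and 10.7 degrees, less where a joint would pass 70% of its speed; a pose out of reach is approached as far as the arm can. A call with a gripper value outside its range is refused whole. OPENING is the finger opening in m, from 0 to 0.093, set as the call begins (- or left out, the last holds). The fingers move at their own pace and stop on an object; FORCE is the grip in N (left out, the last holds). Time passes only in rows, so rows that repeat a pose let the fingers close. It gives the time, the measured TCP pose, the force and the opening at its end, in the units of the state.
- manip.read_state(): the state, without advancing time (a new reading comes with each control period).
- manip.get_image(name): name is "side" or "top" or "wrist"; returns a dict with "frame" (384x512x3 uint8, blue, green, red), "fx", "fy", "cx", "cy" (pixels), "R" (3x3) and "t" (3): a world point X has camera coordinates R X + t. Camera axes: x right, y down, z forward; pixel columns grow to the right and rows downward; lengths in m; the calibration is good to about 2 mm. The wrist camera is an equidistant fisheye: a pixel r from the principal point sees the ray r / f radians off the axis. A picture is of the moment at which its call begins. There is no depth.
- manip.close_job(): hands the job in, once; it reports no verdict.
The state is a dict: "clock": time; "joint_positions": joint angles; "dq": joint speeds; "tau": joint torques, N m; "position": TCP position; "tool_rot": TCP orientation; "wrist_force": force on the tool from outside, world axes, zero at the start; "wrist_torque": the same for the moment, N m; "gripper_width": opening from 0.0 (shut) to 1.0 (fully open).
Only numpy, scipy, OpenCV 4.12 (cv2) and the standard library are available. Lean on these libraries where they do the work, as an engineer would, in place of code of your own. Each camera call takes 0.05 s, during which the arm holds its last target. There are 200 camera calls.

### The job

Take the seam probe (the tool with the straight round handle) out of the tool block and pass its tip slowly, about 3 cm a second, along the whole dark seam on the brass sheet, from the end beside the little dowel round the bend to the far end, with the tip on the seam or no more than 3 mm above it and without pressing hard. Then plug the probe upright into the wide round opening of the reader, pushing it fully home before you let go. Leave everything else where it is: the other two tools, the bottle, the tin and the steel block, and do not bump the holder stand.

Things in the scene. Friction and masses are not known exactly. Their poses are not given: they have to be found in the camera images.
- probe: seam probe, loose, upright in one of the block's holes, about 60 g: round steel shank 8 mm wide, 28 mm long (lowest 3 mm tapered to 5 mm), then a disc flange 22 mm wide, 5 mm thick, then a straight round black handle 14 mm wide from 33 to 100 mm above the tip, with two thin steel bands; the only straight round handle. Origin at the tip, z up
- probe_tip (a point): the lower tip of the probe, on its axis
- burnisher: neighbour tool in the block, loose: same shank and flange, 10 mm round stem, dark wooden ball 28 mm on top, 90 mm tall over all. Origin at its tip, z up
- graver: neighbour tool in the block, loose: same shank and flange, square dark wooden handle 15 mm wide, 73 mm tall over all. Origin at its tip, z up
- rack: wooden tool block fixed to the bench, 150 x 50 x 40 mm (its x, y, z), three round holes 10 mm wide and 32 mm deep in a row along its x at -48, 0 and +48 mm; the tools rest with their flanges on its top, tips 12 mm above the bench. Origin under its centre
- board: fixed wooden board 120 x 160 x 24 mm with a brass sheet 100 x 140 x 4 mm, top 28 mm above the bench. Seam: the dark line on the sheet, 55 mm along the board's +y, then a bend and 67 mm slanting. Two clamps (28 x 22 mm, 12 mm high over the sheet) at (46,-40) and (-46,45) mm. Dowel, 8 mm wide and high, 10.5 mm beyond the seam's starting end. Origin under the board's centre
- seam0 (a point): starting end of the seam, beside the dowel, on the sheet's surface, at (-25,-55) mm of the board; axes as the board's
- seam1 (a point): point of the seam, at (-25,-37) mm
- seam2 (a point): point of the seam, at (-25,-18) mm
- seam3 (a point): bend of the seam, at (-25,0) mm
- seam4 (a point): point of the seam, at (-10,17) mm
- seam5 (a point): point of the seam, at (5,33) mm
- seam6 (a point): far end of the seam, at (20,50) mm
- dock: reader, fixed: steel base plate 150 x 56 x 6 mm (x, y, z) carrying three aluminium terminal modules in a row along its x at -48, 0 and +48 mm, in any order, and at x = 100 mm a grey display box 48 x 56 x 46 mm. Origin under the plate's centre
- socket: the terminal module with the wide round opening, fixed, 44 x 44 x 40 mm, standing on the base plate (top 46 mm above the bench); its opening is 9.5 mm wide, 32 mm deep, in the middle of its top. Origin under its centre
- socket_mouth (a point): centre of the mouth of the wide round opening, level with the module's top; z up. When the probe is home its flange lies on the top and its tip is 28 mm below this point
- pinhole: module of the same size with a small round opening, 5.5 mm wide, too small for the probe. Origin under its centre
- slotted: module of the same size with a narrow slot, 5.5 x 21.5 mm, too narrow for the probe. Origin under its centre
- stand: holder stand fixed to the bench beyond the board: round foot 80 mm wide and 16 mm high, upright post 12 mm thick to 236 mm above the bench with a small brass block (18 x 30 x 18 mm) at 200 mm. Origin under the foot
- flask: green bottle, loose, 60 mm wide, 120 mm tall. Origin under its centre
- tin: round tin, loose, 90 mm wide, 50 mm tall. Origin under its centre
- block: flat steel bench block, loose, 45 x 100 x 25 mm (x, y, z). Origin under its centre
There are look-alikes about, which are no part of the job. Leave any red look-alike of the probe alone.

How it is judged:
By the outcome, as a careful person would: the job done as asked, in the order asked, and still so for the second after the job is handed in, with the robot touching nothing.
It also fails if it takes over 64 s, if anything falls off the work surface, if the arm or the gripper's body presses on something with over 40 N, if the wrist force passes 120 N, or if a joint passes its speed limit or range.

## Working session

There is one attempt and no reset: what is moved stays moved. The work goes in short steps, Python scripts to look and compute and a shell command to move; the robot and the scene stay as the last step left them, time stands still between calls to the robot, and variables do not carry over. Pictures are saved under pics/ and viewed, about 8 in all and at most 12, crops included, and the job is handed in when it is done.

```bash
mkdir -p pics; cat > h.py <<'E'
import numpy as np, cv2
from bench import manip
def ray(im,u,v,fish=False):
    x=(u-im["cx"])/im["fx"]; y=(v-im["cy"])/im["fy"]
    if fish:
        r=np.hypot(x,y); d=np.array([0,0,1.]) if r<1e-9 else np.array([x/r*np.sin(r),y/r*np.sin(r),np.cos(r)])
    else: d=np.array([x,y,1.])
    R=np.array(im["R"]); t=np.array(im["t"]); return -R.T@t, R.T@d
def onz(im,u,v,z,fish=False):
    c,d=ray(im,u,v,fish); return c+d*(z-c[2])/d[2]
def proj(im,X,fish=False):
    p=np.array(im["R"])@np.array(X,float)+np.array(im["t"])
    if fish:
        r=np.hypot(p[0],p[1]); th=np.arctan2(r,p[2]); k=th/r if r>1e-12 else 0
        return im["cx"]+im["fx"]*p[0]*k, im["cy"]+im["fy"]*p[1]*k
    return im["cx"]+im["fx"]*p[0]/p[2], im["cy"]+im["fy"]*p[1]/p[2]
E
python3 - <<'E'
from h import *
import pickle
for n in ["top","side","wrist"]:
    im=manip.get_image(n); pickle.dump(im,open(f"pics/{n}0.pkl","wb"))
    cv2.imwrite(f"pics/{n}0.png",im["frame"]); R=np.array(im["R"]);print(n,im["fx"],im["cx"],im["cy"],(-R.T@np.array(im["t"])).round(3),R[2].round(3))
a=[cv2.imread(f"pics/{n}0.png") for n in ["top","side"]]
cv2.imwrite("pics/top0b.png",cv2.resize(a[0],(800,600),interpolation=cv2.INTER_CUBIC))
cv2.imwrite("pics/side0b.png",cv2.resize(a[1],(800,600),interpolation=cv2.INTER_CUBIC))
s=manip.read_state();print(s["position"],s["tool_rot"],s["clock"],manip.grip_point_offset)
E
```

```text
top 493.3330859319605 254.70424019014825 191.346835161786 [ 0.516 -0.011  1.19 ] [ 0.07   0.021 -0.997]
side 456.73346105985644 254.25588322096394 189.949973741961 [0.495 0.853 0.658] [ 0.106 -0.822 -0.56 ]
wrist 297.3186396354542 257.90054327485336 190.83912726031764 [0.148 0.587 0.384] [ 0.263 -0.104 -0.959]
[0.21998018 0.55776566 0.21784797] [[ 3.66961510e-01  9.30235918e-01 -6.21557973e-04]
 [ 9.30235102e-01 -3.66962015e-01 -1.23830797e-03]
 [-1.38000672e-03 -1.23783683e-04 -9.99999040e-01]] 0.15 0.0188
```

View pics/top0b.png

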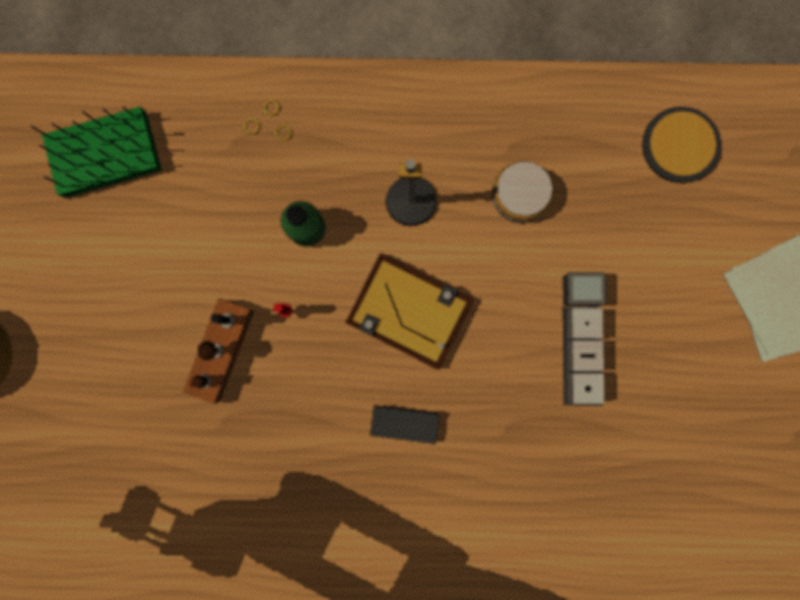

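View pics/side0b.png

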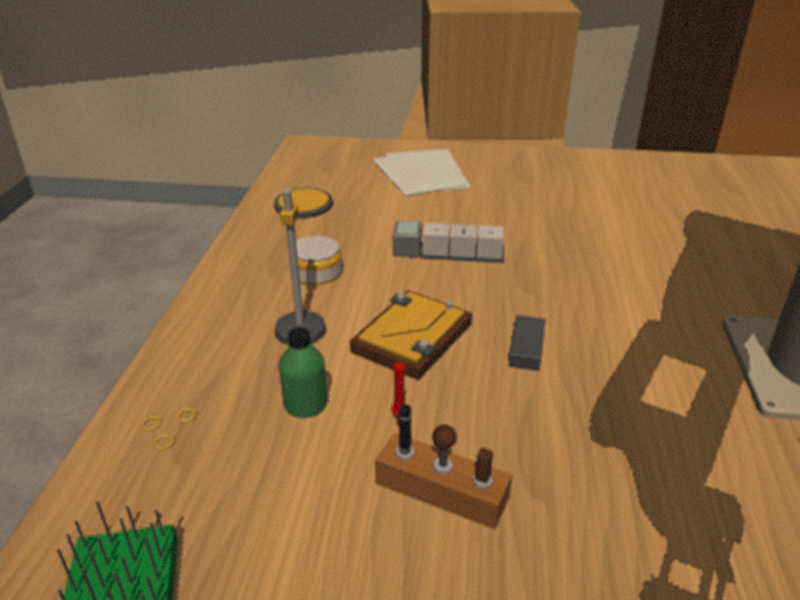

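The top view (scaled 800x600) shows the tool block at (218,350), board at (410,310), reader at (586,345), bottle, stand and tin.

Candidates for the probe:
- Black straight handle in the block's far (+x) hole: top (222,320), side (404,430). This matches the description.
- Burnisher with its ball: (208,350).
- Graver, square handle: (203,382).
- Red look-alike, standing on the bench: (283,310). Not to be touched.

The opening at (588,388) looks like the wide round one; (587,324) looks like the pinhole.

The seam makes a right turn from its start, so it should start at (437,343) and end at (387,285).

```bash
python3 - <<'E'
from h import *
import pickle
T=pickle.load(open("pics/top0.pkl","rb"));S=pickle.load(open("pics/side0.pkl","rb"))
f=lambda u,v,z:onz(T,u*.64,v*.64,z).round(3)
for n,u,v,z in [("probe top",222,320,.105),("graver",203,382,.085),("burn",208,350,.09),("red",283,310,.05),("seam0",437,343,.028),("bend",403,325,.028),("end",387,285,.028),("sock",588,388,.046),("pin",587,324,.046),("stand",412,200,.016)]:
    p=f(u,v,z); print(n,p[:2])
print("side probe flange",onz(S,404*.64,454*.64,.045).round(3),"graver fl",onz(S,483*.64,482*.64,.045).round(3))
def crop(im,u,v,w,h,k):
    u=int(u*.64);v=int(v*.64); return cv2.resize(im["frame"][v-h:v+h,u-w:u+w],(2*w*k,2*h*k),interpolation=cv2.INTER_CUBIC)
c=[crop(S,425,450,50,38,4),crop(S,415,330,50,38,4),crop(T,410,310,50,38,4),crop(T,586,345,50,38,4)]
cv2.imwrite("pics/crop1.png",np.vstack([np.hstack(c[:2]),np.hstack(c[2:])])[:600,:800])
E
```

```text
probe top [0.557 0.26 ]
graver [0.469 0.289]
burn [0.515 0.282]
red [0.576 0.183]
seam0 [ 0.532 -0.047]
bend [0.558 0.004]
end [0.618 0.03 ]
sock [ 0.47 -0.27]
pin [ 0.564 -0.268]
stand [ 0.751 -0.005]
side probe flange [0.562 0.274 0.045] graver fl [0.47  0.304 0.045]
```

View pics/crop1.png

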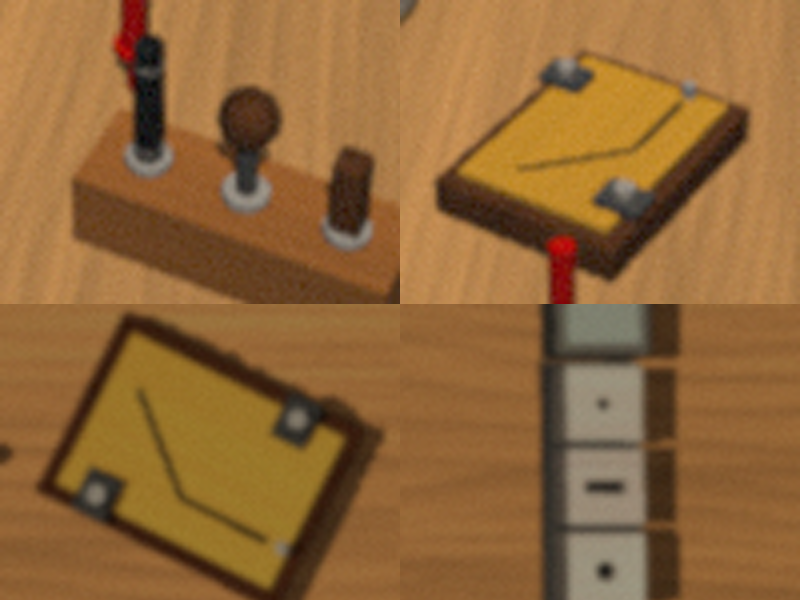

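The crop confirms the choices. The probe is the black handle at the far end of the block, the wide opening is the module next to the slot at the −x end, and the dowel lies by the lower-right seam end. I'll move over the probe and look with the wrist camera.

```bash
python3 -m pendant '[[-0.015,0.045,0.002,-0.01],[-0.035,0.10,0.004,-0.02],[-0.053,0.158,0.007,-0.03],[-0.071,0.217,0.010,-0.04],[-0.09,0.276,0.012,-0.05],[-0.109,0.335,0.015,-0.06],[-0.128,0.39,0.018,-0.07],[-0.141,0.421,0.018,-0.07]]' 0.05 20
python3 - <<'E'
from h import *
import pickle
W=manip.get_image("wrist");pickle.dump(W,open("pics/w1.pkl","wb"))
s=manip.read_state();print(s["position"],np.degrees(np.arctan2(*np.array(s["tool_rot"])[[1,0],0])))
for n,X in [("tcp",s["position"]),("top",(.56,.272,.112)),("fl",(.56,.272,.045))]:print(n,proj(W,X,True))
cv2.imwrite("pics/w1.png",cv2.resize(W["frame"],(800,600)))
E
```

```text
clock: 1.15
position: [0.5614, 0.2695, 0.1991]
tool_rot: [[0.303, 0.953, -0.002], [0.953, -0.303, -0.002], [-0.002, -0.001, -1.0]]
wrist_force: [0.1, 1.1, -0.5]
gripper_width: 0.536
[0.56343957 0.26692724 0.19910256] 72.25784323810257
tcp (np.float64(254.022333161841), np.float64(239.76848420286004))
top (np.float64(259.64859909524716), np.float64(192.15256786649795))
fl (np.float64(259.4204628412809), np.float64(174.85161062803283))
```

View pics/w1.png

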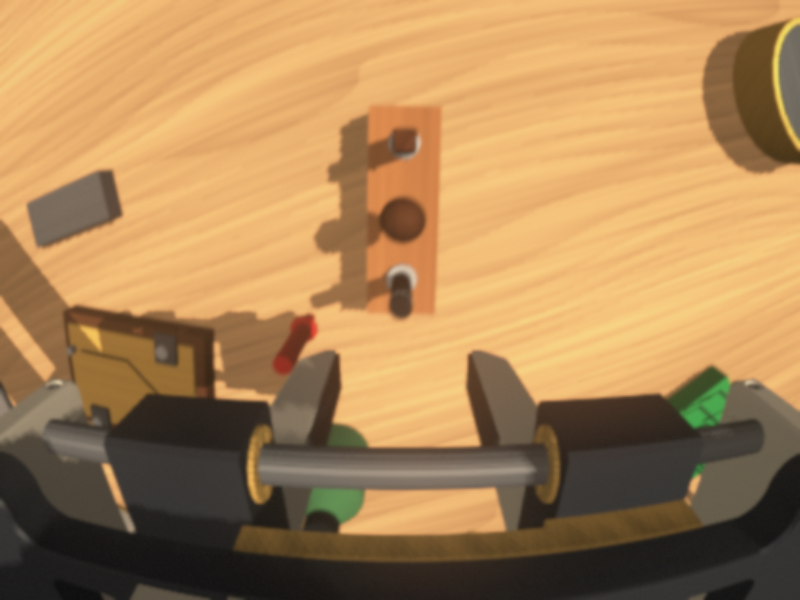

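The wrist view shows the probe's flange at (402,279) and handle top at (401,303), centred between the fingers (338 and 468). The red look-alike lies off to the left at (297,345).

```bash
python3 - <<'E'
from h import *
W=manip.get_image("wrist");s=manip.read_state();R=np.array(s["tool_rot"]);p=np.array(s["position"])
F=W["frame"].astype(int)
# flange: bright greyish blob near expected; handle: dark
hsv=cv2.cvtColor(W["frame"],cv2.COLOR_BGR2HSV)
m=((hsv[...,1]<75)&(hsv[...,2]>120)).astype(np.uint8)
m[:, :235]=0;m[:,280:]=0;m[:165]=0;m[200:]=0
ys,xs=np.nonzero(m);print("flange box",xs.min(),xs.max(),ys.min(),ys.max(),len(xs))
d=(F.max(2)<75).astype(np.uint8); d[:, :235]=0;d[:,280:]=0;d[:165]=0;d[215:]=0
ys2,xs2=np.nonzero(d);print("handle",xs2.min(),xs2.max(),ys2.min(),ys2.max())
u=(xs.min()+xs.max())/2
r=(xs.max()-xs.min()+1)/2
q=onz(W,u,ys.min()+r,.045,True);q2=onz(W,(xs2.min()+xs2.max())/2,ys2.max()-4.5,.112,True)
for a in(q,q2):print(a,"tool delta",R.T@(a-p))
print(p)
cv2.imwrite("pics/w2.png",cv2.resize(W["frame"][150:230,210:310],(800,640))[:600])
E
```

```text
flange box 251 268 166 179 116
handle 255 262 173 179
[0.56247368 0.26923969 0.045     ] tool delta [0.00102653 0.00047919 0.15413737]
[0.54649234 0.27322586 0.112     ] tool delta [-0.00023846 -0.01597515  0.08714523]
[0.56187641 0.2688049  0.19913976]
```

```bash
python3 -m pendant '[[0.001,0,0.03,0],[0.001,0,0.07,0],[0.001,0,0.105,0],[0.001,0,0.125,0],[0.001,0,0.133,0],[0.001,0,0.133,0]]'
python3 - <<'E'
from h import *
W=manip.get_image("wrist");cv2.imwrite("pics/w3.png",cv2.resize(W["frame"][120:340,120:400],(764,600)))
E
```

```text
clock: 2.0
position: [0.5622, 0.2698, 0.0666]
tool_rot: [[0.305, 0.952, -0.001], [0.952, -0.305, -0.002], [-0.002, 0.0, -1.0]]
wrist_force: [-0.3, -0.0, 0.6]
gripper_width: 0.534
```

View pics/w3.png

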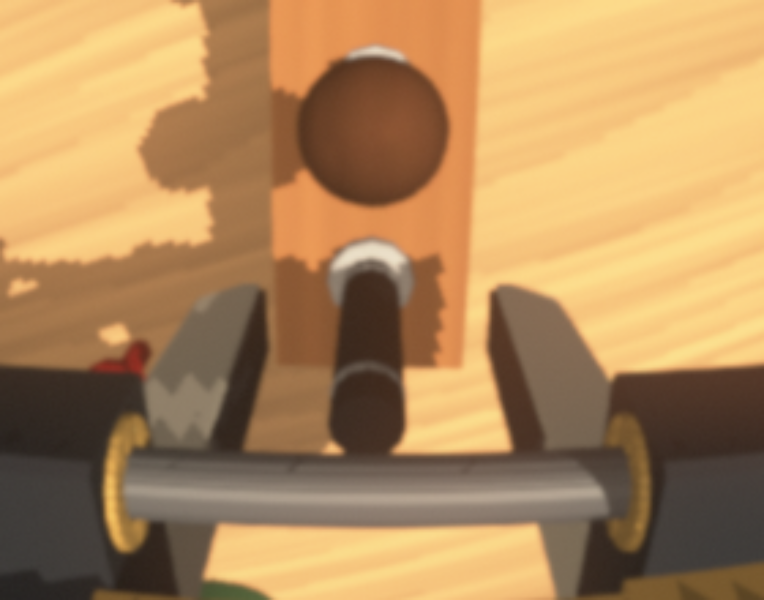

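The handle (centre about x 370) stands between the fingers (265 and 490). It is about 1.5 mm left of their middle, so I'll shift by that and check fore-and-aft with numbers.

```bash
python3 - <<'E'
from h import *
W=manip.get_image("wrist");s=manip.read_state();R=np.array(s["tool_rot"]);p=np.array(s["position"])
k=280/764
c=lambda x,y:(120+x*k,120+y*220/600)
q=onz(W,*c(371,275),.045,True);print("flange",R.T@(q-p))   # flange ellipse centre
q=onz(W,*c(367,420),.112,True);print("top",R.T@(q-p))
E
```

```text
flange [-0.00088886 -0.00111694  0.02284574]
top [-0.00120236 -0.00061793 -0.0441532 ]
```

```bash
python3 -m pendant '[[-0.001,0,0,0],[-0.0015,0,0,0]]'
```

```text
clock: 2.35
position: [0.5634, 0.2688, 0.0691]
tool_rot: [[0.305, 0.952, 0.003], [0.952, -0.305, -0.001], [0.0, 0.003, -1.0]]
wrist_force: [-1.2, 0.6, 0.7]
gripper_width: 0.537
```

```bash
python3 -m pendant '[[0,0,0,0],[0,0,0,0],[0,0,0,0],[0,0,0,0]]' 0 25; python3 -m pendant '[[0,0,0,0],[0,0,0,0],[0,0,0,0],[0,0,0,0]]'
```

```text
clock: 2.85
position: [0.5633, 0.2687, 0.069]
tool_rot: [[0.305, 0.952, 0.003], [0.952, -0.305, -0.001], [-0.0, 0.003, -1.0]]
wrist_force: [-0.3, -0.1, -0.0]
gripper_width: 0.159
clock: 3.35
position: [0.5633, 0.2687, 0.0689]
tool_rot: [[0.305, 0.952, 0.003], [0.952, -0.305, -0.001], [-0.0, 0.003, -1.0]]
wrist_force: [0.7, -0.5, -0.2]
gripper_width: 0.144
```

The opening reads about 13.4 mm, so the handle is held and the TCP is about 57 mm above the tip. I'll lift straight up, then carry it to above the board.

```bash
python3 -m pendant '[[0,0,-0.01,0],[0,0,-0.03,0],[0,0,-0.06,0],[0,0,-0.095,0],[0,0,-0.12,0],[0,0,-0.13,0],[0,0,-0.13,0]]'; python3 -m pendant '[[-0.02,0.01,0,0],[-0.06,0.03,0,0],[-0.11,0.053,0,0],[-0.16,0.077,0,0],[-0.205,0.098,0,0],[-0.235,0.112,0,0],[-0.245,0.117,0,0],[-0.245,0.117,0,0]]'
python3 - <<'E'
from h import *
import pickle
W=manip.get_image("wrist");s=manip.read_state();pickle.dump((W,s),open("pics/w4.pkl","wb"))
R=np.array(s["tool_rot"]);p=np.array(s["position"]);print(p,R[:,2],s["gripper_width"]);print(proj(W,p+R[:,2]*.0569,True))
cv2.imwrite("pics/w4.png",cv2.resize(W["frame"],(800,600),interpolation=cv2.INTER_CUBIC))
E
```

```text
clock: 4.22
position: [0.5634, 0.2691, 0.2002]
tool_rot: [[0.305, 0.952, 0.005], [0.952, -0.305, -0.0], [0.001, 0.005, -1.0]]
wrist_force: [0.1, -0.1, -0.7]
gripper_width: 0.148
clock: 5.22
position: [0.5996, -0.0007, 0.1995]
tool_rot: [[0.306, 0.952, 0.003], [0.952, -0.306, -0.0], [0.001, 0.003, -1.0]]
wrist_force: [-0.2, 0.0, -0.4]
gripper_width: 0.145
[5.99682555e-01 2.87687413e-04 1.99750439e-01] [ 3.50882582e-03  2.07658888e-04 -9.99993822e-01] 0.14726775725032196
(np.float64(258.38640488137895), np.float64(205.27056808373203))
```

View pics/w4.png

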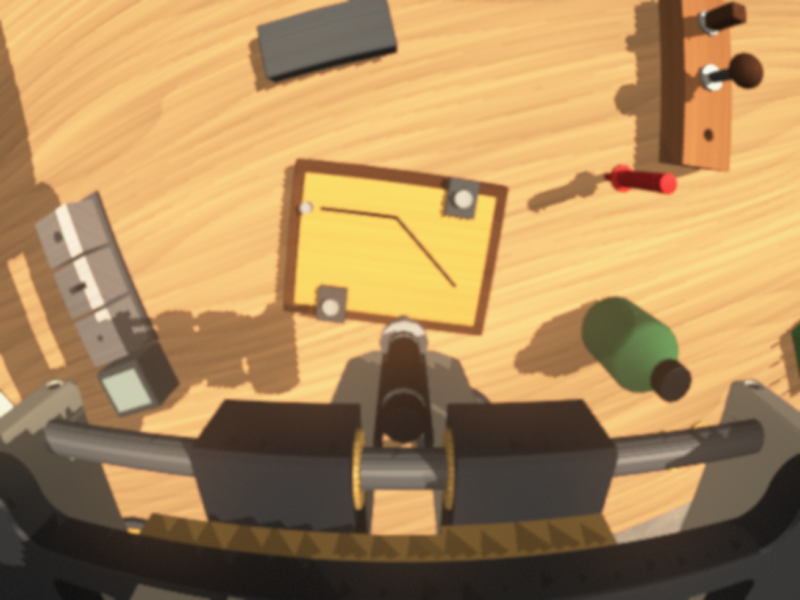

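The wrist view shows the whole seam: start (321,209) beside the dowel (306,208), bend (397,218), far end (455,286). The probe hangs upright, with its flange at (404,333). Next I'll extract the line and fit it rigidly to the known shape.

```bash
cat > seam.py <<'E'
from h import *
def kab(A,B):
    a=A.mean(0);b=B.mean(0);H=(A-a).T@(B-b);U,_,V=np.linalg.svd(H);D=np.diag([1,np.linalg.det(V.T@U.T)]);Rm=V.T@D@U.T;return Rm,b-Rm@a
M=np.array([(-25,-55),(-25,0),(20,50)])/1000
ALL=np.array([(-25,-55),(-25,-37),(-25,-18),(-25,0),(-10,17),(5,33),(20,50)])/1000
def linepts(im,fish,poly):
    g=im["frame"]; hsv=cv2.cvtColor(g,cv2.COLOR_BGR2HSV)
    m=np.zeros(g.shape[:2],np.uint8);cv2.fillPoly(m,[np.array(poly,np.int32)],1)
    bg=cv2.medianBlur(g[...,2],21).astype(int); d=(bg-g[...,2])*(m>0)
    ys,xs=np.nonzero(d>40); w=d[ys,xs]
    return np.array([onz(im,x,y,.028,fish)[:2] for x,y in zip(xs,ys)]),w
def fit(P,w,seed):
    # weighted ICP of the known polyline's samples to line pixels
    A=np.vstack([np.linspace(M[0],M[1],56),np.linspace(M[1],M[2],68)])
    from scipy.spatial import cKDTree
    Rm,t=kab(M,seed)
    for _ in range(60):
        Q=A@Rm.T+t; i=cKDTree(Q).query(P)[1]; j=cKDTree(P).query(Q)[1]
        Rm,t=kab(np.vstack([A[i],A]),np.vstack([P,P[j]]))
    Q=A@Rm.T+t; e=cKDTree(Q).query(P)[0]
    return Rm,t,e
E
python3 - <<'E'
from seam import *
import pickle
W,s=pickle.load(open("pics/w4.pkl","rb"));T=pickle.load(open("pics/top0.pkl","rb"))
for n,im,f,k,poly,cl in [("wrist",W,True,.64,[(312,195),(440,205),(475,300),(440,305),(380,240),(312,222)],[(321,209),(397,218),(455,286)]),("top",T,False,.64,[(440,351),(380,330),(372,270),(395,272),(418,318),(441,335)],[(437,343),(403,325),(387,285)])]:
    P,w=linepts(im,f,np.array(poly)*k); seed=np.array([onz(im,u*k,v*k,.028,f)[:2] for u,v in cl])
    Rm,t,e=fit(P,w,seed); print(n,len(P),"mean err",e.mean().round(4),"max",e.max().round(4),"yaw",np.degrees(np.arctan2(Rm[1,0],Rm[0,0])).round(2));print((ALL@Rm.T+t).round(4).tolist()); print("seed",seed.round(4).tolist())
    # socket: opening
print("sock in wrist:",onz(W,57*.64,237*.64,.046,True).round(4))
E
```

```text
wrist 258 mean err 0.0016 max 0.028 yaw -25.61
[[0.537, -0.0415], [0.5448, -0.0252], [0.553, -0.0081], [0.5608, 0.0081], [0.5817, 0.017], [0.6021, 0.0249], [0.623, 0.0338]]
seed [[0.5376, -0.0431], [0.5616, 0.0078], [0.6239, 0.0337]]
top 93 mean err 0.0067 max 0.026 yaw -29.51
[[0.5412, -0.0305], [0.55, -0.0148], [0.5594, 0.0017], [0.5683, 0.0174], [0.5897, 0.0248], [0.6106, 0.0313], [0.632, 0.0387]]
seed [[0.5321, -0.0474], [0.5582, 0.0043], [0.6183, 0.0298]]
sock in wrist: [ 0.4737 -0.2696  0.046 ]
```

```bash
cat >> seam.py <<'E'
def rfit(P,w,seed):
    from scipy.spatial import cKDTree
    Rm,t=kab(M,seed)
    A=np.vstack([np.linspace(M[0],M[1],56),np.linspace(M[1],M[2],68)])
    k=cKDTree(A@Rm.T+t).query(P)[0]<.005
    return fit(P[k],w[k],seed)
E
python3 - <<'E'
from seam import *
import pickle
W,s=pickle.load(open("pics/w4.pkl","rb"));T=pickle.load(open("pics/top0.pkl","rb"))
R=np.array(s["tool_rot"]);p=np.array(s["position"])
for n,im,f,k,poly,cl in [("wrist",W,True,.64,[(312,195),(440,205),(475,300),(440,305),(380,240),(312,222)],[(321,209),(397,218),(455,286)]),("top",T,False,.64,[(440,351),(380,330),(372,270),(395,272),(418,318),(441,335)],[(437,343),(403,325),(387,285)])]:
    P,w=linepts(im,f,np.array(poly)*k); seed=np.array([onz(im,u*k,v*k,.028,f)[:2] for u,v in cl])
    Rm,t,e=rfit(P,w,seed); Q=ALL@Rm.T+t; print(n,len(e),"err",e.mean().round(4),e.max().round(4),"yaw",np.degrees(np.arctan2(Rm[1,0],Rm[0,0])).round(2));print(Q.round(4).tolist())
    D=np.c_[Q-p[:2],np.zeros(7)]@R; print("tool xy",D[:,:2].round(4).tolist())
E
```

```text
wrist 250 err 0.0008 0.0017 yaw -25.8
[[0.5369, -0.0421], [0.5448, -0.0259], [0.553, -0.0088], [0.5609, 0.0074], [0.5818, 0.0162], [0.6022, 0.0241], [0.6232, 0.0328]]
tool xy [[-0.0595, -0.0468], [-0.0417, -0.0443], [-0.0229, -0.0416], [-0.0051, -0.0391], [0.0097, -0.0219], [0.0234, -0.0048], [0.0382, 0.0124]]
top 71 err 0.0009 0.0017 yaw -25.48
[[0.5339, -0.0432], [0.5417, -0.027], [0.5499, -0.0098], [0.5576, 0.0064], [0.5785, 0.0153], [0.5989, 0.0233], [0.6197, 0.0322]]
tool xy [[-0.0615, -0.0493], [-0.0437, -0.0469], [-0.0249, -0.0443], [-0.007, -0.0419], [0.0078, -0.0248], [0.0217, -0.0078], [0.0365, 0.0094]]
```

```bash
cat > fl.py <<'E'
from h import *
def circ(W,c,r):
    a=np.linspace(0,2*np.pi,72);return np.array([proj(W,c+r*np.array([np.cos(x),np.sin(x),0]),True) for x in a])
def flange(W,s,grab=.0569):
    R=np.array(s["tool_rot"]);p=np.array(s["position"]);c=p+R[:,2]*(grab-.033)
    C=circ(W,c,.011)
    hsv=cv2.cvtColor(W["frame"],cv2.COLOR_BGR2HSV)
    return C,hsv
E
python3 - <<'E'
from fl import *
import pickle
W,s=pickle.load(open("pics/w4.pkl","rb"))
C,hsv=flange(W,s)
print("pred u",C[:,0].min().round(1),C[:,0].max().round(1),"v",C[:,1].min().round(1),C[:,1].max().round(1))
f=W["frame"].copy()
k=6;x0,y0,x1,y1=215,185,305,285
c=cv2.resize(f[y0:y1,x0:x1],None,fx=k,fy=k,interpolation=cv2.INTER_CUBIC)
cv2.polylines(c,[((C-[x0,y0]+.5)*k).astype(np.int32)],True,(0,255,0),1)
R=np.array(s["tool_rot"]);p=np.array(s["position"])
C2=circ(W,p-R[:,2]*.0431,.007);cv2.polylines(c,[((C2-[x0,y0]+.5)*k).astype(np.int32)],True,(255,255,0),1)
cv2.imwrite("pics/fl1.png",c)
E
```

```text
pred u 242.6 274.4 v 206.0 235.3
```

View pics/fl1.png

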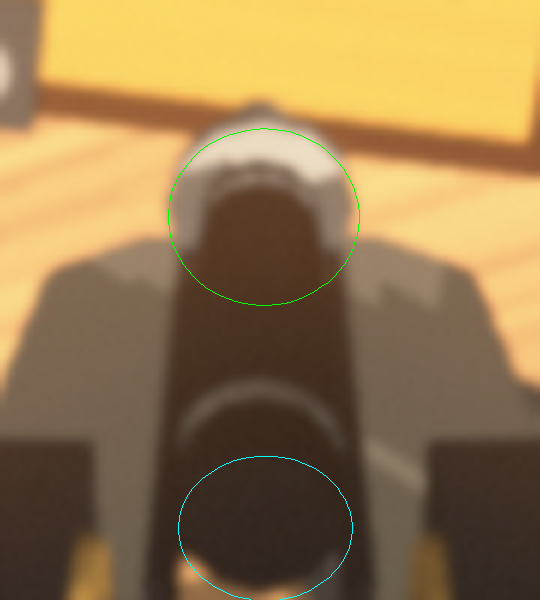

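The predicted circles sit about 1.2 mm (tool y) and 0.4 mm (tool x) away from the seen flange and handle end. The handle is therefore held straight, and I'll correct by (+0.4, +1.2) mm. Next is seam0, staying 15 mm above the sheet.

```bash
python3 -m pendant '[[-0.015,-0.012,0,0],[-0.035,-0.028,0,0],[-0.052,-0.04,0.02,0],[-0.059,-0.0455,0.055,0],[-0.059,-0.0455,0.085,0],[-0.059,-0.0455,0.098,0],[-0.059,-0.0455,0.0995,0],[-0.059,-0.0455,0.0995,0]]'
python3 - <<'E'
from seam import *
from fl import *
import pickle
W=manip.get_image("wrist");s=manip.read_state();S=manip.get_image("side");pickle.dump((W,s,S),open("pics/w5.pkl","wb"))
R=np.array(s["tool_rot"]);p=np.array(s["position"]);print(p,R[:,2])
C,_=flange(W,s)
tip=p+R[:,2]*.0569
print("tip pred wrist",proj(W,tip,True),"side",proj(S,tip))
k=4;x0,y0=190,120
c=cv2.resize(W["frame"][y0:y0+140,x0:x0+110],None,fx=k,fy=k,interpolation=cv2.INTER_CUBIC)
cv2.polylines(c,[((C-[x0,y0]+.5)*k).astype(np.int32)],True,(0,255,0),1)
u,v=proj(S,tip);x1,y1=int(u)-35,int(v)-60
d=cv2.resize(S["frame"][y1:y1+112,x1:x1+70],(350,560),interpolation=cv2.INTER_CUBIC)
cv2.circle(d,(int((u-x1+.5)*5),int((v-y1+.5)*5)),3,(0,255,0),1)
cv2.imwrite("pics/w5.png",np.hstack([c,d])); print(x0,y0,x1,y1)
E
```

```text
clock: 6.28
position: [0.5396, -0.0417, 0.1013]
tool_rot: [[0.305, 0.952, 0.005], [0.952, -0.305, -0.0], [0.002, 0.005, -1.0]]
wrist_force: [-0.1, -0.6, -0.5]
gripper_width: 0.144
[ 0.53979589 -0.04185069  0.10149788] [ 5.68223582e-03 -1.23786900e-04 -9.99983848e-01]
tip pred wrist (np.float64(257.018520569379), np.float64(205.8119328002657)) side (np.float64(283.6920362546054), np.float64(193.5482873209936))
190 120 248 133
```

View pics/w5.png

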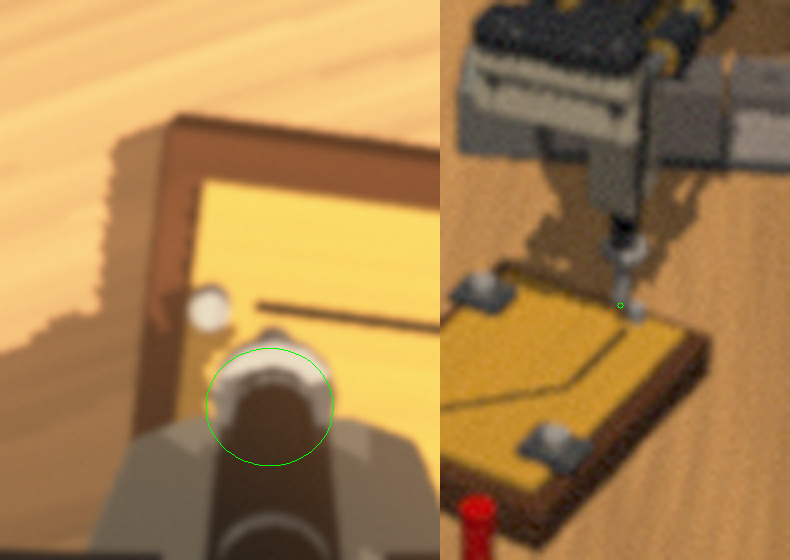

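The flange again appears about 1.4 mm toward −y of the prediction. Seam0 shows at crop pixel (258,305), and in the side view the tip (621,303) is above the seam end (624,332). Now to compute the remaining offset.

```bash
python3 - <<'E'
from seam import *
import pickle
W,s,S=pickle.load(open("pics/w5.pkl","rb"))
R=np.array(s["tool_rot"]);p=np.array(s["position"]);tip=p+R[:,2]*.0569
q=onz(W,190+(258)/4-.5,120+305/4-.5,.028,True);print("seam0 wrist",q,"rel tip tool",((q-tip)@R).round(4)[:2])
q2=onz(W,190+438/4-.5,120+328/4-.5,.028,True);print("edge pt rel",((q2-tip)@R).round(4)[:2])
# side: seen tip ray at tip height, seam end ray at sheet
sx=lambda a,b:(248+(a-440)/5-.5,133+b/5-.5)
a=onz(S,*sx(622,303),tip[2]);b=onz(S,*sx(625,331),.028);print("side tip",a,"seam0",b,"rel tool",((b-a)@R).round(4)[:2])
E
```

```text
seam0 wrist [ 0.53636647 -0.0433501   0.028     ] rel tip tool [-0.0026 -0.0032]
edge pt rel [0.0359 0.002 ]
side tip [ 0.53976766 -0.04379687  0.04459879] seam0 [ 0.53781228 -0.04452386  0.028     ] rel tool [-0.0013 -0.0017]
```

Both views agree: seam0 lies at about (−2, −1.7) mm from the tip in tool axes. I'll shift there, go down to 2 mm above, then feel for the sheet.

```bash
python3 -m pendant '[[-0.001,-0.001,0,0],[-0.002,-0.0017,0.004,0],[-0.002,-0.0017,0.009,0],[-0.002,-0.0017,0.013,0],[-0.002,-0.0017,0.0145,0],[-0.002,-0.0017,0.0145,0]]';python3 -m pendant '[[0,0,0.0004,0],[0,0,0.0008,0],[0,0,0.0008,0]]';python3 -m pendant '[[0,0,0.0004,0],[0,0,0.0008,0],[0,0,0.0008,0]]'
```

```text
clock: 7.12
position: [0.5375, -0.0433, 0.0867]
tool_rot: [[0.305, 0.952, 0.005], [0.952, -0.305, -0.0], [0.002, 0.005, -1.0]]
wrist_force: [0.5, -0.3, -0.2]
gripper_width: 0.146
clock: 7.5
position: [0.5375, -0.0433, 0.086]
tool_rot: [[0.305, 0.952, 0.005], [0.952, -0.305, -0.0], [0.002, 0.005, -1.0]]
wrist_force: [0.7, 0.6, -1.1]
gripper_width: 0.141
clock: 7.88
position: [0.5375, -0.0433, 0.0851]
tool_rot: [[0.305, 0.952, 0.005], [0.952, -0.305, -0.0], [0.002, 0.005, -1.0]]
wrist_force: [0.9, 1.0, -0.0]
gripper_width: 0.148
```

```bash
python3 -m pendant '[[0,0,0.0004,0],[0,0,0.0006,0],[0,0,0.0006,0]]';python3 -m pendant '[[0,0,0.0004,0],[0,0,0.0006,0],[0,0,0.0006,0]]'
```

```text
clock: 8.25
position: [0.5377, -0.0434, 0.0848]
tool_rot: [[0.305, 0.952, 0.006], [0.952, -0.305, -0.0], [0.002, 0.005, -1.0]]
wrist_force: [-1.1, -0.4, 2.8]
gripper_width: 0.149
clock: 8.62
position: [0.5379, -0.0434, 0.0847]
tool_rot: [[0.305, 0.952, 0.006], [0.952, -0.305, -0.0], [0.002, 0.006, -1.0]]
wrist_force: [-2.3, 0.1, 6.2]
gripper_width: 0.15
```

I feel the sheet at TCP z ≈ 0.0848. Back off 1 mm, then trace the first leg at 3.75 mm per row (3 cm/s).

```bash
python3 -m pendant '[[0,-0.0003,-0.0006,0],[0,-0.0004,-0.0012,0],[0,-0.0004,-0.0012,0]]';python3 -m pendant '[[0.0037,0.0005,0,0],[0.0074,0.001,0,0],[0.0111,0.0016,0,0],[0.0148,0.0021,0,0],[0.0186,0.0026,0,0],[0.0223,0.0032,0,0],[0.026,0.0037,0,0],[0.0297,0.0042,0,0]]'
```

```text
clock: 9.0
position: [0.5374, -0.0433, 0.0857]
tool_rot: [[0.305, 0.952, 0.006], [0.952, -0.305, -0.0], [0.002, 0.006, -1.0]]
wrist_force: [0.6, 0.2, 0.3]
gripper_width: 0.146
clock: 10.0
position: [0.5505, -0.016, 0.0857]
tool_rot: [[0.305, 0.952, 0.006], [0.952, -0.305, -0.0], [0.002, 0.006, -1.0]]
wrist_force: [-0.6, -1.3, -1.0]
gripper_width: 0.146
```

```bash
python3 -m pendant '[[0.0037,0.0006,0,0],[0.0074,0.0011,0,0],[0.0111,0.0017,0,0],[0.0148,0.0022,0,0],[0.0186,0.0028,0.0001,0],[0.0223,0.0034,0.0001,0],[0.0245,0.0037,0.0001,0],[0.0245,0.0037,0.0001,0]]'
python3 - <<'E'
from fl import *
import pickle
W=manip.get_image("wrist");s=manip.read_state();S=manip.get_image("side");pickle.dump((W,s,S),open("pics/w6.pkl","wb"))
R=np.array(s["tool_rot"]);p=np.array(s["position"]);tip=p+R[:,2]*.0569;print(p)
x0,y0=190,120;k=4
c=cv2.resize(W["frame"][y0:y0+140,x0:x0+110],None,fx=k,fy=k,interpolation=cv2.INTER_CUBIC)
C=circ(W,p+R[:,2]*(.0569-.033),.011);cv2.polylines(c,[((C-[x0,y0]+.5)*k).astype(np.int32)],True,(0,255,0),1)
u,v=proj(S,tip);x1,y1=int(u)-35,int(v)-60
d=cv2.resize(S["frame"][y1:y1+112,x1:x1+70],(350,560),interpolation=cv2.INTER_CUBIC)
cv2.imwrite("pics/w6.png",np.hstack([c,d])); print(x1,y1,u,v)
E
```

```text
clock: 11.0
position: [0.5615, 0.0063, 0.0856]
tool_rot: [[0.305, 0.952, 0.006], [0.952, -0.305, -0.0], [0.002, 0.006, -1.0]]
wrist_force: [-0.0, -0.3, -0.2]
gripper_width: 0.142
[0.56148349 0.00622667 0.08563413]
237 150 272.54658689114495 210.24393121498557
```

View pics/w6.png

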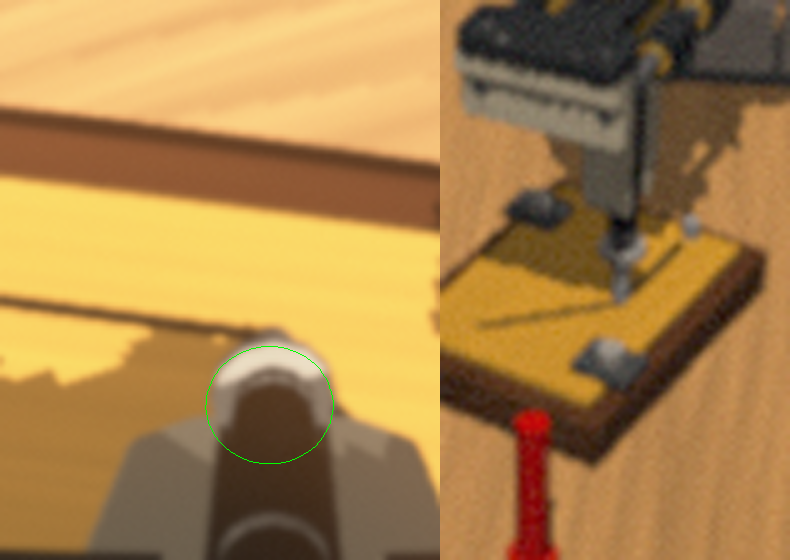

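The side view shows the tip at (622,300), right on the bend, with the seam running off on both sides. Now the slanting leg, 18 rows.

```bash
python3 -m pendant '[[0.0024,0.0029,0,0],[0.0048,0.0057,0,0],[0.0072,0.0086,0.0001,0],[0.0096,0.0115,0.0001,0],[0.012,0.0143,0.0001,0],[0.0144,0.0172,0.0001,0],[0.0168,0.0201,0.0001,0],[0.0192,0.0229,0.0002,0]]'; python3 -m pendant '[[0.0024,0.0029,0,0],[0.0048,0.0057,0,0],[0.0072,0.0086,0.0001,0],[0.0096,0.0115,0.0001,0],[0.012,0.0143,0.0001,0],[0.0144,0.0172,0.0001,0],[0.0168,0.0201,0.0001,0],[0.0192,0.0229,0.0002,0]]'
```

```text
clock: 12.1
position: [0.5894, 0.0175, 0.0856]
tool_rot: [[0.305, 0.952, 0.006], [0.952, -0.305, -0.0], [0.001, 0.006, -1.0]]
wrist_force: [-0.2, 0.0, -0.3]
gripper_width: 0.146
clock: 13.1
position: [0.6173, 0.029, 0.0856]
tool_rot: [[0.305, 0.952, 0.006], [0.952, -0.305, -0.0], [0.001, 0.006, -1.0]]
wrist_force: [-0.5, -0.1, -0.7]
gripper_width: 0.146
```

```bash
python3 -m pendant '[[0.0024,0.0029,0,0],[0.0046,0.0054,0,0],[0.0051,0.006,0,0],[0.0051,0.006,0,0]]'
python3 - <<'E'
from fl import *
S=manip.get_image("side");s=manip.read_state()
R=np.array(s["tool_rot"]);p=np.array(s["position"]);tip=p+R[:,2]*.0569;print(p)
u,v=proj(S,tip);x1,y1=int(u)-40,int(v)-60
cv2.imwrite("pics/s7.png",cv2.resize(S["frame"][y1:y1+100,x1:x1+80],(480,600),interpolation=cv2.INTER_CUBIC))
E
```

```text
clock: 13.6
position: [0.6245, 0.032, 0.0855]
tool_rot: [[0.305, 0.952, 0.006], [0.952, -0.305, -0.0], [0.001, 0.005, -1.0]]
wrist_force: [0.2, -0.8, -0.7]
gripper_width: 0.145
[0.62445423 0.03194599 0.08551545]
```

View pics/s7.png

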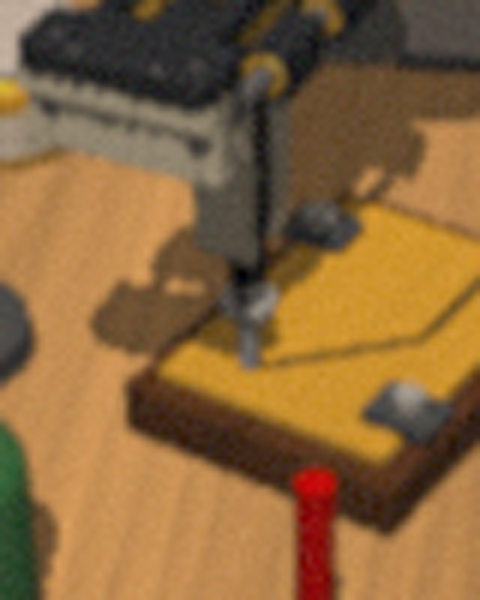

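The tip (250,362) is at the far end of the seam. I'll lift and carry it to 4 cm beside the wide opening, where the wrist camera can see the mouth.

```bash
python3 -m pendant '[[0,0,-0.01,0],[0,0,-0.035,0],[0,0,-0.065,0],[0,0,-0.09,0],[0,0,-0.1,0]]'; python3 -m pendant '[[-0.03,-0.001,0,0],[-0.08,-0.003,0,0],[-0.135,-0.005,0,0],[-0.19,-0.007,0,0],[-0.245,-0.009,0,0],[-0.295,-0.011,0,0],[-0.325,-0.0125,0,0],[-0.334,-0.0128,0,0]]'; python3 -m pendant '[[0,0,0.015,0],[0,0,0.025,0],[0,0,0.025,0],[0,0,0.025,0]]'
python3 - <<'E'
from fl import *
import pickle
W=manip.get_image("wrist");s=manip.read_state();pickle.dump((W,s),open("pics/w8.pkl","wb"))
R=np.array(s["tool_rot"]);p=np.array(s["position"]);print(p,R[:,2].round(4))
u,v=proj(W,(.472,-.27,.046),True);print("expect",u,v)
g=W["frame"].min(2).astype(int);hsv=cv2.cvtColor(W["frame"],cv2.COLOR_BGR2HSV)
n,l,st,ce=cv2.connectedComponentsWithStats(((hsv[...,2]<110)).astype(np.uint8))
for i in range(1,n):
    if 15<st[i,4]<1500 and np.hypot(ce[i][0]-u,ce[i][1]-v)<90: print(st[i],ce[i].round(2),onz(W,*ce[i],.046,True).round(4))
c=cv2.resize(W["frame"],(800,600),interpolation=cv2.INTER_CUBIC);C=circ(W,p+R[:,2]*(.0569-.033),.011);cv2.polylines(c,[((C+.5)*1.5625).astype(np.int32)],True,(0,255,0),1)
cv2.imwrite("pics/w8.png",c)
E
```

```text
clock: 14.28
position: [0.625, 0.0319, 0.1884]
tool_rot: [[0.305, 0.952, 0.009], [0.952, -0.305, -0.0], [0.003, 0.009, -1.0]]
wrist_force: [-0.3, -0.4, -0.3]
gripper_width: 0.147
clock: 15.28
position: [0.5099, -0.2838, 0.1869]
tool_rot: [[0.307, 0.952, 0.009], [0.952, -0.307, -0.0], [0.003, 0.008, -1.0]]
wrist_force: [0.6, 1.0, -0.3]
gripper_width: 0.146
clock: 15.78
position: [0.5104, -0.283, 0.1619]
tool_rot: [[0.306, 0.952, 0.009], [0.952, -0.306, 0.0], [0.003, 0.008, -1.0]]
wrist_force: [0.3, -0.8, -0.2]
gripper_width: 0.141
[ 0.51055705 -0.28330612  0.16225792] [ 9.1e-03 -3.0e-04 -1.0e+00]
expect 257.5952855082107 143.89393630787498
[256 141   7   7  41] [259.   144.24] [ 0.4727 -0.2688  0.046 ]
[266 187  18   6  25] [274.72 189.64] [ 0.5205 -0.2678  0.046 ]
```

View pics/w8.png

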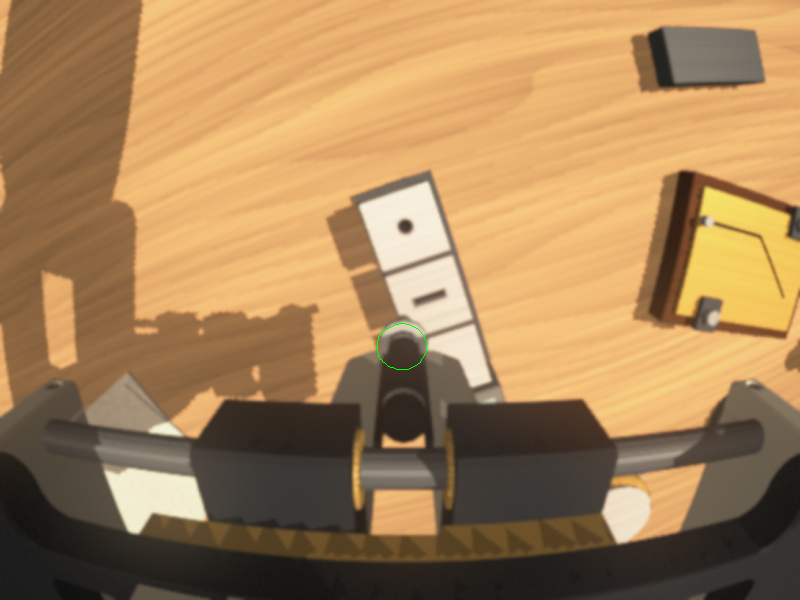

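The view shows the wide opening at (405,226), the slot at (430,298), and the flange where predicted. I'll move to 15 mm short of the opening and 10 mm above it, then measure again close up.

```bash
python3 -m pendant '[[0.001,-0.008,0.005,0],[0.002,-0.018,0.015,0],[0.0022,-0.0245,0.028,0],[0.0022,-0.0252,0.04,0],[0.0022,-0.0252,0.047,0],[0.0022,-0.0252,0.049,0],[0.0022,-0.0252,0.049,0]]'
cat > hole.py <<'E'
from fl import *
import pickle
W=manip.get_image("wrist");s=manip.read_state();pickle.dump((W,s),open("pics/w9.pkl","wb"))
R=np.array(s["tool_rot"]);p=np.array(s["position"]);tip=p+R[:,2]*.0569;print(p,R[:,2].round(4),s["wrist_force"])
u,v=proj(W,(.4727,-.2688,.046),True);print("expect",u,v)
hsv=cv2.cvtColor(W["frame"],cv2.COLOR_BGR2HSV)
for th in(90,110,130):
  n,l,st,ce=cv2.connectedComponentsWithStats(((hsv[...,2]<th)).astype(np.uint8))
  for i in range(1,n):
    if 15<st[i,4]<3000 and np.hypot(ce[i][0]-u,ce[i][1]-v)<25:
      c=np.array([st[i,0]+(st[i,2]-1)/2,st[i,1]+(st[i,3]-1)/2])
      q=onz(W,*ce[i],.046,True);q2=onz(W,*c,.046,True);print(th,st[i],ce[i].round(2),"tool",((q-tip)@R).round(4),((q2-tip)@R).round(4))
C=circ(W,p+R[:,2]*(.0569-.033),.011);x0,y0,k=205,130,5
C2=circ(W,tip,.0025)
c=cv2.resize(W["frame"][y0:y0+120,x0:x0+110],None,fx=k,fy=k,interpolation=cv2.INTER_CUBIC)
for Q in(C,C2):cv2.polylines(c,[((Q-[x0,y0]+.5)*k).astype(np.int32)],True,(0,255,0),1)
cv2.imwrite("pics/w9.png",c)
E
python3 hole.py
```

```text
clock: 16.7
position: [0.4879, -0.2736, 0.1131]
tool_rot: [[0.307, 0.952, 0.009], [0.952, -0.307, -0.0], [0.003, 0.009, -1.0]]
wrist_force: [-0.6, 0.1, 0.2]
gripper_width: 0.144
[ 0.48801674 -0.27368675  0.11339583] [ 9.5e-03 -6.0e-04 -1.0e+00] [-0.86341459 -0.57684402 -0.32688482]
expect 256.8758231929859 182.1234350875246
90 [254 180   7   5  23] [257.   181.61] tool [-0.0001 -0.0171  0.0103] [-0.0001 -0.0168  0.0103]
110 [253 179   8   7  44] [256.89 181.93] tool [-0.0002 -0.0169  0.0103] [-0.0005 -0.0168  0.0103]
130 [253 178   9   9  61] [257.02 182.13] tool [-0.0001 -0.0167  0.0103] [-0.0001 -0.0168  0.0103]
```

The opening measures (−0.1, −16.9) mm from the tip in tool axes before the grip correction. The tapered tip can catch up to about 2 mm off, so I'll centre on (0.1, −15.9) and enter the mouth in small steps, watching the force.

```bash
python3 -m pendant '[[0,-0.005,0,0],[0.0001,-0.011,0,0],[0.0001,-0.015,0,0],[0.0001,-0.0159,0.003,0],[0.0001,-0.0159,0.007,0],[0.0001,-0.0159,0.008,0],[0.0001,-0.0159,0.008,0]]'; python3 -m pendant '[[0,0,0.001,0],[0,0,0.002,0],[0,0,0.003,0],[0,0,0.003,0]]';python3 -m pendant '[[0,0,0.001,0],[0,0,0.002,0],[0,0,0.003,0],[0,0,0.003,0]]'
```

```text
clock: 17.62
position: [0.4729, -0.2687, 0.105]
tool_rot: [[0.306, 0.952, 0.009], [0.952, -0.306, -0.0], [0.002, 0.009, -1.0]]
wrist_force: [-0.7, 0.2, -0.1]
gripper_width: 0.148
clock: 18.12
position: [0.4729, -0.2686, 0.1019]
tool_rot: [[0.306, 0.952, 0.009], [0.952, -0.306, -0.0], [0.003, 0.009, -1.0]]
wrist_force: [-0.2, -0.3, -1.1]
gripper_width: 0.147
clock: 18.62
position: [0.4731, -0.2689, 0.099]
tool_rot: [[0.306, 0.952, 0.009], [0.952, -0.306, -0.001], [0.002, 0.009, -1.0]]
wrist_force: [1.2, -2.0, -1.2]
gripper_width: 0.144
```

The tip is 4 mm inside, with only a light side force. I'll ease toward it by 0.4 mm and go deeper.

```bash
python3 -m pendant '[[-0.0003,0.0003,0.001,0],[-0.0004,0.0004,0.003,0],[-0.0004,0.0004,0.005,0],[-0.0004,0.0004,0.006,0],[-0.0004,0.0004,0.006,0]]'
```

```text
clock: 19.25
position: [0.4733, -0.2693, 0.0928]
tool_rot: [[0.306, 0.952, 0.009], [0.952, -0.306, -0.001], [0.002, 0.009, -1.0]]
wrist_force: [0.4, -1.2, -1.6]
gripper_width: 0.147
```

```bash
python3 -m pendant '[[-0.0002,0.0001,0.002,0],[-0.0003,0.0002,0.005,0],[-0.0003,0.0002,0.008,0],[-0.0003,0.0002,0.010,0],[-0.0003,0.0002,0.010,0]]';python3 -m pendant '[[0,0,0.002,0],[0,0,0.004,0],[0,0,0.006,0],[0,0,0.006,0]]'
```

```text
clock: 19.88
position: [0.4734, -0.2696, 0.0825]
tool_rot: [[0.307, 0.952, 0.009], [0.952, -0.307, -0.0], [0.002, 0.009, -1.0]]
wrist_force: [0.3, -0.1, -0.1]
gripper_width: 0.146
clock: 20.38
position: [0.4734, -0.2696, 0.0763]
tool_rot: [[0.307, 0.952, 0.009], [0.952, -0.307, -0.0], [0.002, 0.008, -1.0]]
wrist_force: [0.4, -0.1, -0.3]
gripper_width: 0.147
```

Expected home is z ≈ 0.0749. I'll push gently until it seats.

```bash
python3 -m pendant '[[0,0,0.001,0],[0,0,0.0015,0],[0,0,0.0015,0]]';python3 -m pendant '[[0,0,0.0005,0],[0,0,0.001,0],[0,0,0.001,0]]';python3 -m pendant '[[0,0,0.0005,0],[0,0,0.001,0],[0,0,0.001,0]]'
```

```text
clock: 20.75
position: [0.4734, -0.2696, 0.0749]
tool_rot: [[0.306, 0.952, 0.009], [0.952, -0.306, -0.0], [0.002, 0.008, -1.0]]
wrist_force: [-0.9, -0.1, 0.3]
gripper_width: 0.147
clock: 21.12
position: [0.4736, -0.2697, 0.0748]
tool_rot: [[0.306, 0.952, 0.009], [0.952, -0.306, -0.001], [0.002, 0.009, -1.0]]
wrist_force: [-3.4, 2.0, 8.0]
gripper_width: 0.146
clock: 21.5
position: [0.4738, -0.2698, 0.0748]
tool_rot: [[0.306, 0.952, 0.009], [0.952, -0.306, -0.001], [0.002, 0.009, -1.0]]
wrist_force: [-4.1, 2.2, 8.7]
gripper_width: 0.146
```

It is seated: z stops at 0.0748 and the force rises to 8.7 N. One firmer push, then relax, release and lift clear.

```bash
python3 -m pendant '[[0,0,0.001,0],[0,0,0.002,0],[0,0,0.002,0]]';python3 -m pendant '[[0,0,-0.0003,0],[0,0,-0.0003,0]]';python3 -m pendant '[[0,0,0,0],[0,0,0,0],[0,0,0,0],[0,0,0,0],[0,0,0,0]]' 0.045;python3 -m pendant '[[0,0,-0.01,0],[0,0,-0.03,0],[0,0,-0.06,0],[0,0,-0.09,0],[0,0,-0.12,0],[0,0,-0.13,0],[0,0,-0.13,0]]'
python3 -m pendant '[[0,0.02,0,0],[0,0.05,0,0],[0,0.05,0,0],[0,0.05,0,0]]'
python3 - <<'E'
from h import *
import pickle
W=manip.get_image("wrist");S=manip.get_image("side");T=manip.get_image("top");s=manip.read_state();pickle.dump((W,S,T,s),open("pics/end.pkl","wb"))
k=2
u,v=proj(S,(.4735,-.2697,.08));u=int(u);v=int(v);a=cv2.resize(S["frame"][v-30:v+30,u-40:u+40],(400,300),interpolation=cv2.INTER_CUBIC)
b=cv2.resize(S["frame"][150:342,120:376],(400,300))
c=cv2.resize(T["frame"],(400,300));u,v=proj(W,(.4735,-.2697,.08),True);u=int(u);v=max(int(v),60);print(u,v)
d=cv2.resize(W["frame"][v-60:v+60,u-80:u+80],(400,300),interpolation=cv2.INTER_CUBIC)
cv2.imwrite("pics/end.png",np.vstack([np.hstack([a,b]),np.hstack([c,d])]))
T0=pickle.load(open("pics/top0.pkl","rb"))["frame"]
E
```

```text
clock: 21.88
position: [0.4743, -0.27, 0.0747]
tool_rot: [[0.306, 0.952, 0.01], [0.952, -0.306, -0.001], [0.002, 0.01, -1.0]]
wrist_force: [-6.3, 4.9, 16.4]
gripper_width: 0.145
clock: 22.12
position: [0.4743, -0.27, 0.0748]
tool_rot: [[0.306, 0.952, 0.01], [0.952, -0.306, -0.001], [0.002, 0.01, -1.0]]
wrist_force: [-0.6, -0.0, -0.5]
gripper_width: 0.144
clock: 22.75
position: [0.4743, -0.27, 0.0748]
tool_rot: [[0.306, 0.952, 0.01], [0.952, -0.306, -0.001], [0.002, 0.01, -1.0]]
wrist_force: [-0.8, -0.7, -0.0]
gripper_width: 0.482
clock: 23.62
position: [0.4733, -0.2701, 0.2054]
tool_rot: [[0.306, 0.952, 0.012], [0.952, -0.306, -0.002], [0.001, 0.012, -1.0]]
wrist_force: [-0.3, -0.2, -0.2]
gripper_width: 0.482
clock: 24.12
position: [0.5199, -0.2848, 0.2044]
tool_rot: [[0.306, 0.952, 0.009], [0.952, -0.306, -0.001], [0.002, 0.009, -1.0]]
wrist_force: [-0.4, 1.3, 0.0]
gripper_width: 0.486
257 134
```

View pics/end.png

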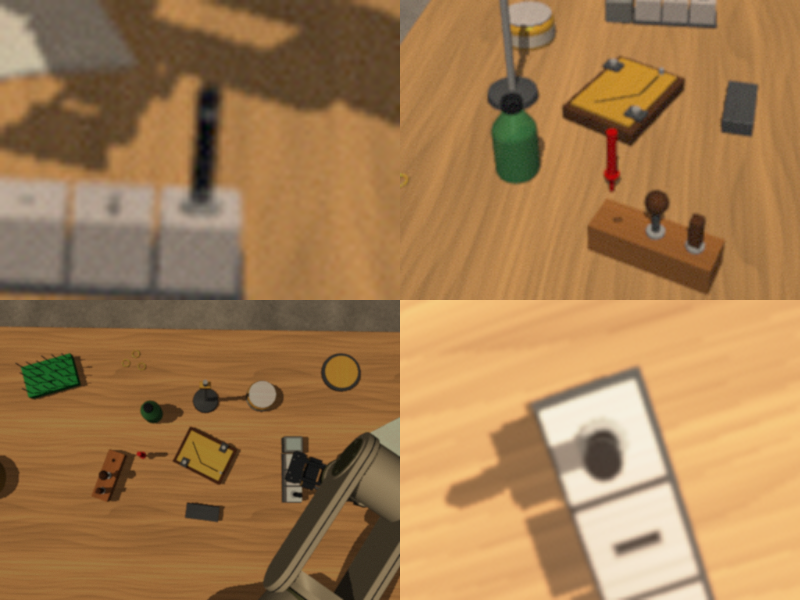

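The probe stands upright in the wide opening with its flange on the module (side crop (205,205)). The bottle, tin, steel block, the other two tools and the red look-alike are where they were. Handing in.

```bash
python3 -c "
from bench import manip
print(manip.close_job(), manip.read_state()['clock'])"
```

```text
the job is handed in; nothing more can be done
the job is handed in; nothing more can be done
```

The job is done and handed in at about 24 s of the 64 s allowed; the hand-in reports no verdict.

- **Tracing:** I took the black straight-handled probe from the block and felt the brass at the dowel end, with about 6 N at most. I then traced the whole seam about 1 mm above the sheet at 3 cm/s. There was a short stop at the bend, where I checked the tip in the side view.
- **Plugging in:** I pushed the probe into the wide opening until it stopped at z = 0.0748, where I expected 0.0749. The last push was about 16 N, and I let go only after that.
- **Last checks:** the final pictures show the probe upright with its flange on the module. The two other tools, bottle, tin, steel block, stand and red look-alike look unmoved; I judged this by eye, not by measurement. The robot was clear of everything when I handed in.
- **Disagreements:** the top and wrist cameras differed by about 3 mm on where the seam is. I went by the wrist camera with a correction of about 1.3 mm for how the probe sat in the grip, and the side view agreed with that. The tool also tilted by about 0.5° over the run, which did no harm.

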